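# Press the loose lids home on the honey jars

### The arm

A 7-joint arm with a two-finger parallel gripper is mounted at the origin on the work surface. World frame = base frame: x ahead of the robot, y to its left, z up, the work surface at z = 0. Lengths are in m, angles in rad, forces in N, time in s.
With the tool pointing down it reaches from about 0.4 to 0.925 m from the base axis. Payload 4.1 kg.
Tool frame: the origin (TCP) lies on the front face of the gripper's body, between the roots of the fingers; the fingertips stand 73 mm ahead of it and the grasp point (between the pads) lies 54 mm ahead of it; z points along the fingers, y is the line along which they close (so a half turn about z gives the same grasp; the last joint's range is limited). The gripper opens to 85 mm and grips with 20 to 120 N. Pads are 22 mm wide; open, the fingers measure 114 mm over their backs; the gripper's body (76 mm by 85 mm) begins 54 mm behind the grasp point. The pads swing forward as they close: fully open they stand 13 mm farther back than shut.
Start: joints at [-1.432, 0.398, 0.045, 1.537, -0.019, 1.207, -0.051], TCP at [0.153, 0.632, 0.304] pointing down, gripper open.
Joint ranges: [-2.82, 2.82], [-0.49, 2.23], [-1.37, 1.46], [0, 2.46], [-1.36, 4.5], [0.23, 2], [-2.94, 2.94]. Speed limits (rad/s): [2.57, 2.57, 3.14, 3.14, 3.14, 3.14, 3.14].

### API

Orientations are given as a unit quaternion [x, y, z, w].
In Python, from station import * gives the robot as it stands. The module is installed in compiled form; this text tells all that it offers.
- The arm moves only by the tool send_rows, never from a script. Its argument "series" is a list of rows, each a list of 5 numbers: the shift along the tool's x, y, z in mm, then the turn about the tool's z in degrees, then the opening, from -1 (shut) to 1 (fully open). In form: [[dx, dy, dz, spin, gripper], ...]. A call has 1 to 5 rows; each row is the pose to reach, as a shift and turn from the pose commanded when the call began, along the tool's axes at that moment; what a row does not reach only later rows make up. A row lasts 1/8 s, in which the tool goes at most 62.5 mm and 10.7 degrees, less where a joint would pass 70% of its speed; a pose out of reach is approached as far as the arm can. A call with a gripper value outside its range is refused whole. The fingers move at their own pace and stop on an object; "squeeze" is the grip in N (left out, the last holds). Time passes only in rows, so rows that repeat a pose let the fingers close. It gives the time, the measured TCP pose, the force, the opening and the grip force at its end, in the units of the state.
- get_obs(): the state, without advancing time (a new reading comes with each control period).
- snapshot(name): name is "scene" or "top" or "wrist"; returns a dict with "pixels" (420x560x3 uint8, blue, green, red), "fx", "fy", "cx", "cy" (pixels), "dist" ([k1, k2, p1, p2, k3] as OpenCV has them; the pictures are not rectified), "position" and "attitude" of the camera in the world. Camera axes: x right, y up, looking along -z (the intrinsics and any distortion apply to the point x, -y, -z); pixel columns grow to the right and rows downward; lengths in m; the calibration is good to about 2 mm. A picture is of the moment at which its call begins. There is no depth.
- close_job(): hands the job in; it is judged then, once.
Trained networks look in the newest picture that a camera, given by its name, has taken for a name from the list of things; names that differ only in an ending like _2 or _b are one class to them, and where a whole thing is asked for, a point or a joint stands for the part that bears it (a point fixed in the world has none). Each returns a list of dicts, best first, with "p" (0 to 1); they miss things now and then, are a little off and sometimes report something else, mostly with a low value. They report only what shows in the picture. A call takes as long as a camera call.
- regions_of(camera, label): "pixels" (420x560 bool, what is visible of it) and "bbox" ([left, top, right, bottom] in pixels, round what is visible of it).
The state is a dict: "clock": time; "joints": joint angles; "joint_vel": joint speeds; "tau": joint torques, N m; "ee_pos": TCP position; "eef_rot": TCP orientation; "ft_force": force on the tool from outside, world axes, zero at the start; "torque": the same for the moment, N m; "width": opening from 0.0 (shut) to 1.0 (fully open); "finger_force": force on a finger pad.
Only numpy, scipy, OpenCV 4.12 (cv2) and the standard library are available. Lean on these libraries where they do the work, as an engineer would, in place of code of your own. Each camera call takes 0.05 s, during which the arm holds its last target. There are 200 camera calls.

### The job

Four honey jars stand in the cardboard tray; two of them still have their push-on lids sitting proud, with the pale neck of the jar showing underneath. Press those two lids straight down until they are fully home, leaving the jars standing where they are in the tray. Do not press on or push the two jars that are already closed (one is simply a taller jar), and leave the other things on the table alone.

Things in the scene. Friction and masses are not known exactly. Their poses are not given: they have to be found in the camera images.
- tray: Open cardboard tray fixed to the table, 280 (x) by 300 (y) by 55 mm high, walls and floor 5 mm thick. Origin: centre of its underside, on the table top; z up. The four jars stand inside it, in a loose two-by-two arrangement, at least 95 mm from centre to centre.
- jar_1: Loose round amber glass honey jar with a paper band and a white neck (hidden when closed), 69 mm across at the widest, 84 mm high with its black lid closed, 0.4 kg. Origin: centre of its foot, which stands on the tray floor 5 mm above the table; z up the jar.
- lid_1_top (a point): Centre of the flat top of the black ribbed push-on lid of jar_1; the lid is 65 mm across and 20 mm high and its top is 84 mm above the jar's foot when closed.
- lid_1 (a joint): How far the lid of jar_1 stands proud, in m: 0 fully home (hard stop), at most 0.014; a lid at about 0.011 shows a band of white neck below it. It slides only along the jar's axis and stays where left. Pressing down takes about 2 N at first, then about 6 to 9 N to pass a snap at 0.005, after which it springs nearly home; 25 N does no harm.
- jar_2: Loose round amber glass honey jar with a paper band and a white neck (hidden when closed), 69 mm across at the widest, 84 mm high with its black lid closed, 0.4 kg. Origin: centre of its foot, which stands on the tray floor 5 mm above the table; z up the jar.
- lid_2_top (a point): Centre of the flat top of the black ribbed push-on lid of jar_2; the lid is 65 mm across and 20 mm high and its top is 84 mm above the jar's foot when closed.
- lid_2 (a joint): How far the lid of jar_2 stands proud, in m: 0 fully home (hard stop), at most 0.014; a lid at about 0.011 shows a band of white neck below it. It slides only along the jar's axis and stays where left. Pressing down takes about 2 N at first, then about 6 to 9 N to pass a snap at 0.005, after which it springs nearly home; 25 N does no harm.
- jar_3: Loose round amber glass honey jar with a paper band and a white neck (hidden when closed), 69 mm across at the widest, 84 mm high with its black lid closed, 0.4 kg. Origin: centre of its foot, which stands on the tray floor 5 mm above the table; z up the jar.
- lid_3_top (a point): Centre of the flat top of the black ribbed push-on lid of jar_3; the lid is 65 mm across and 20 mm high and its top is 84 mm above the jar's foot when closed.
- lid_3 (a joint): How far the lid of jar_3 stands proud, in m: 0 fully home (hard stop), at most 0.014; a lid at about 0.011 shows a band of white neck below it. It slides only along the jar's axis and stays where left. Pressing down takes about 2 N at first, then about 6 to 9 N to pass a snap at 0.005, after which it springs nearly home; 25 N does no harm.
- jar_4: Loose round amber glass honey jar with a paper band and a white neck (hidden when closed), 69 mm across at the widest, 96 mm high with its black lid closed, 0.4 kg (the one tall jar). Origin: centre of its foot, which stands on the tray floor 5 mm above the table; z up the jar.
- lid_4_top (a point): Centre of the flat top of the black ribbed push-on lid of jar_4; the lid is 65 mm across and 20 mm high and its top is 96 mm above the jar's foot when closed.
- lid_4 (a joint): How far the lid of jar_4 stands proud, in m: 0 fully home (hard stop), at most 0.014; a lid at about 0.011 shows a band of white neck below it. It slides only along the jar's axis and stays where left. Pressing down takes about 2 N at first, then about 6 to 9 N to pass a snap at 0.005, after which it springs nearly home; 25 N does no harm.
- pencil_case: Bystander: soft-looking blue pencil case, 200 by 85 by 50 mm, 0.35 kg, lying beside the tray's left (+y) wall. Origin: centre of its underside, long side along its x.
- marker: Bystander: grey marker, 138 mm long, 19 mm thick, lying beside the tray's right (-y) wall. Origin: middle of its underside, length along its x.
- label_roll: Bystander: roll of white labels, 84 mm across, 35 mm high, lying flat beside the tray's right (-y) wall. Origin: centre of its underside.

How it is judged:
At the end, for the whole second after the job is handed in: All four lids are within 2 mm of fully home, and all four jars stand upright (within 0.08 rad), at rest and within 30 mm of where they stood at the start (value of joint each of lid_1, lid_2, lid_3, lid_4 below 0.002 m and angle between each of jar_1, jar_2, jar_3, jar_4's own z axis and vertical below 0.08 rad and distance of each of jar_1, jar_2, jar_3, jar_4 from where it was at the start of the episode below 0.03 m and linear speed of each of jar_1, jar_2, jar_3, jar_4 below 0.02 m/s); the robot touches nothing.
It fails at once if one of the two already closed jars (or its lid) was pressed or pushed by the robot with more than 4 N (contact force between any of the arm, the fingers and jar_3 above 4 N or contact force between any of the arm, the fingers and jar_4 above 4 N).
It fails at once if the pencil case, the marker or the label roll was moved by more than 20 mm (distance of any of pencil_case, marker, label_roll from where it was at the start of the episode above 0.02 m).
It also fails if it takes over 32 s, if anything falls off the work surface, if the arm or the gripper's body presses on something with over 40 N, if the wrist force passes 120 N, or if a joint passes its speed limit or range.

## Working session

There is one attempt and no reset: what is moved stays moved. The work goes in short steps, Python scripts to look and compute and a tool call to move; the robot and the scene stay as the last step left them, time stands still between calls to the robot, and variables do not carry over. Pictures are saved under pics/ and viewed, at most 10 in all, crops included, and the job is handed in when it is done.

Besides the shell and the picture viewer there is one more tool, called after "Call:" as name([rows], argument=value, ...), one row to a line, values as JSON. send_rows: Moves the arm, as the interface text tells. Its arguments: {"type":"object","properties":{"series":{"type":"array"},"squeeze":{"type":"number"}},"required":["series"]}

```bash
mkdir -p pics; python3 - <<'E'
from station import *
import cv2,numpy as np,pickle
o=get_obs();print(o['clock'],o['ee_pos'],o['eef_rot'],o['ft_force'],o['width'])
d={}
for n in('top','scene'):
    s=snapshot(n);cv2.imwrite(f'pics/{n}0.png',s['pixels'])
    print(n,{k:np.round(v,4).tolist() for k,v in s.items() if k!='pixels'})
    r=regions_of(n,'lid_1');s['lid']=[(x['p'],x['bbox']) for x in r];print(s['lid']);d[n]=s
    d[n+'m']=[x['pixels'] for x in r]
pickle.dump(d,open('d.pkl','wb'))
E
```

```text
0.0 [0.15295741 0.63123168 0.30286543] [ 1.18560048e-01  9.92946396e-01 -9.83597545e-04 -5.52116169e-05] [-0.1569242  -0.42296587  0.70959072] 0.9984697731866132
top {'fx': 418.779, 'fy': 418.779, 'cx': 284.4687, 'cy': 211.7041, 'dist': [-0.129, 0.0, 0.0, 0.0, 0.0], 'position': [0.3901, 0.0375, 0.9425], 'attitude': [0.0685, -0.0711, -0.6988, 0.7085]}
[(0.96, [216.3, 223.6, 248.3, 254.4]), (0.66, [283.2, 157.4, 312.5, 187.3]), (0.64, [212.7, 161.7, 243.5, 187.5]), (0.56, [285.1, 210.7, 317.5, 242.4]), (0.35, [361.3, 219.1, 398.4, 259.9])]
scene {'fx': 473.2791, 'fy': 473.2791, 'cx': 288.056, 'cy': 205.5318, 'dist': [0.0392, 0.0, 0.0, 0.0, 0.0], 'position': [1.2055, -0.6329, 0.766], 'attitude': [0.4172, 0.1671, 0.3354, 0.828]}
[(0.88, [295.0, 213.7, 322.8, 238.6]), (0.81, [331.1, 185.9, 359.3, 203.2]), (0.8, [288.1, 165.0, 314.0, 184.6]), (0.7, [254.5, 190.9, 282.8, 211.5])]
```

```bash
python3 - <<'E'
import cv2
a=cv2.imread('pics/scene0.png')[130:280,210:410];b=cv2.imread('pics/top0.png')
cv2.imwrite('pics/sc1.png',cv2.resize(a,None,fx=4,fy=4,interpolation=cv2.INTER_CUBIC))
E
```

```text
(no output)
```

View pics/top0.png

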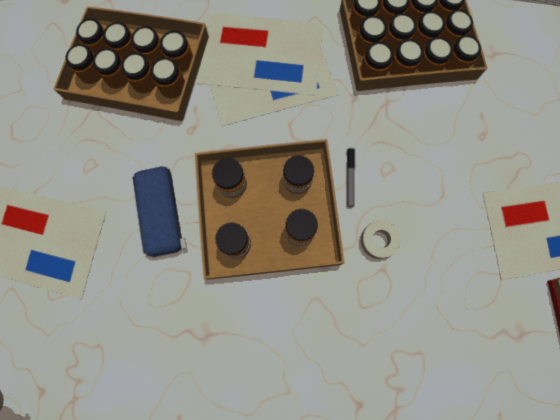

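View pics/sc1.png

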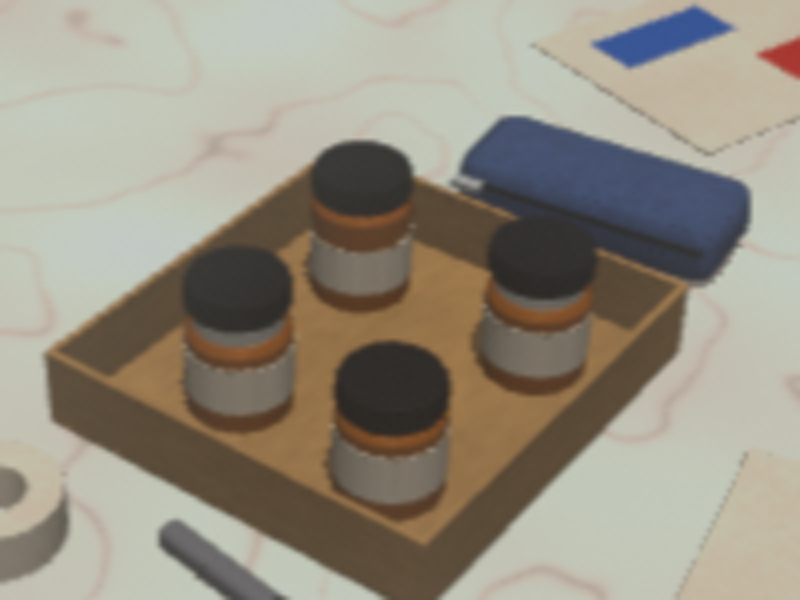

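The proud lids are at scene crop (237,290) and (540,260), which correspond to top-view (301,227) beside the label roll and (228,175) beside the pencil case. The far jar, top (232,240), is the tall one. Next I'll fit lid cylinders to the masks in both views.

```bash
cat > h.py <<'E'
import numpy as np,cv2
from scipy.spatial.transform import Rotation as R
from scipy.optimize import least_squares
a=np.linspace(0,2*np.pi,72)
def proj(s,P):
    q=R.from_quat(s['attitude']).inv().apply(np.asarray(P)-s['position'])*[1,-1,-1]
    K=np.array([[s['fx'],0,s['cx']],[0,s['fy'],s['cy']],[0,0,1]])
    return cv2.projectPoints(q,np.zeros(3),np.zeros(3),K,np.array(s['dist'],float))[0][:,0]
def cyl(p,r=.0325,h=.02):
    c=np.c_[r*np.cos(a),r*np.sin(a),0*a]
    return np.r_[c,c-[0,0,h]]+p
def desc(poly):
    m=cv2.moments(cv2.convexHull(poly.astype(np.float32)))
    return [m['m10']/m['m00'],m['m01']/m['m00'],*poly.min(0),*poly.max(0)]
def mdesc(M):
    y,x=np.nonzero(M);return [x.mean(),y.mean(),x.min()-.5,y.min()-.5,x.max()+.5,y.max()+.5]
W=np.array([2,2,.5,.5,.5,.5])
def fit(views,p0):
    f=lambda p:np.concatenate([W*(np.array(desc(proj(s,cyl(p))))-mdesc(M)) for s,M in views])
    r=least_squares(f,p0,loss='soft_l1');return r.x,r.fun
E
python3 - <<'E'
from h import *
import pickle
d=pickle.load(open('d.pkl','rb'))
t,s=d['top'],d['scene']
# top idx: 0=(232,240) tall;1=(298,172);2=(228,175);3=(301,227)
for n,i,j in(('tall',0,2),('closed',1,0),('proudPC',2,1),('proudLR',3,3)):
    for v in([(t,d['topm'][i])],[(t,d['topm'][i]),(s,d['scenem'][j])]):
        if len(v)==1:
            from scipy.optimize import least_squares as L
            r=L(lambda p:W*(np.array(desc(proj(t,cyl([p[0],p[1],.1]))))-mdesc(v[0][1])),[.5,0],loss='soft_l1');print(n,'top',r.x.round(4),r.fun.round(1))
        else: x,f=fit(v,[.5,0,.1]);print(n,'both',x.round(4),f.round(1))
E
```

```text
tall top [0.504 0.144] [-0.  -0.   0.1 -0.4 -0.   0.4]
tall both [0.5038 0.1439 0.1019] [-0.1 -0.1  0.1 -0.4 -0.   0.4 -0.1 -0.  -0.1 -0.  -0.2  0.4]
closed top [0.6516 0.0068] [-0.1  0.  -0.1 -0.3  0.4  0.2]
closed both [0.6542 0.0063 0.0913] [ 0.1  0.1 -0.  -0.2  0.3  0.2  0.1 -0.   0.6 -0.2 -0.1  0.2]
proudPC top [0.6433 0.1583] [ 0.   0.  -0.2 -0.4  0.2  0.2]
proudPC both [0.6426 0.1576 0.101 ] [ 0.5  0.4 -0.1 -0.3  0.3  0.3  0.8 -0.4 -0.2 -0.3  0.3  0.6]
proudLR top [0.5341 0.0008] [ 0.   0.1 -0.1 -0.1 -0.1 -0.3]
proudLR both [0.5335 0.0008 0.1033] [ 0.1  0.2 -0.1 -0.1 -0.1 -0.3  0.1 -0.1  0.6 -0.1 -0.3  0.2]
```

Call:
send_rows([
  [-50,-29,0,0,-1],
  [-100,-59,0,0,-1],
  [-150,-88,0,0,-1],
  [-200,-117,0,0,-1],
  [-250,-146,0,0,-1],
], squeeze=20)

```text
clock: 0.82
ee_pos: [0.3628, 0.4294, 0.304]
eef_rot: [0.119, 0.993, 0.0, 0.0]
ft_force: [0.3, 1.1, 0.7]
width: -0.002
finger_force: 0.0
```

Call:
send_rows([
  [-50,-29,0,0,-1],
  [-100,-59,0,0,-1],
  [-150,-88,0,0,-1],
  [-200,-117,0,0,-1],
  [-250,-146,0,0,-1],
])

```text
clock: 1.45
ee_pos: [0.5713, 0.2289, 0.3039]
eef_rot: [0.118, 0.993, 0.0, -0.0]
ft_force: [0.0, 1.1, -0.6]
width: -0.003
finger_force: 0.0
```

Call:
send_rows([
  [-50,-29,20,0,-1],
  [-88,-52,50,0,-1],
  [-88,-52,80,0,-1],
  [-88,-52,100,0,-1],
  [-88,-52,100,0,-1],
])

```text
clock: 2.08
ee_pos: [0.6421, 0.1599, 0.2021]
eef_rot: [0.118, 0.993, -0.0, -0.002]
ft_force: [-0.3, -0.0, 0.8]
width: 0.001
finger_force: 0.0
```

```bash
cat > st.py <<'E'
from h import *
from station import *
import sys
o=get_obs();p=np.array(o['ee_pos']);r=R.from_quat(o['eef_rot'])
print(o['clock'],p.round(4),np.round(o['ft_force'],2))
T=np.array([float(v) for v in sys.argv[1:4]])
print('tool-frame mm to target',(r.inv().apply(T-p)*1000).round(1), 'z axis',r.apply([0,0,1]).round(4))
E
python3 st.py .643 .158 .176
python3 - <<'E'
from h import *
from station import *
s=snapshot('scene')
cv2.imwrite('pics/sc2.png',cv2.resize(s['pixels'][80:280,210:410],None,fx=3,fy=3,interpolation=cv2.INTER_CUBIC))
E
```

```text
2.075 [0.6421 0.1599 0.2021] [-0.26 -0.04  0.78]
tool-frame mm to target [-1.4 -1.6 26.1] z axis [-3.7e-03 -4.0e-04 -1.0e+00]
```

View pics/sc2.png

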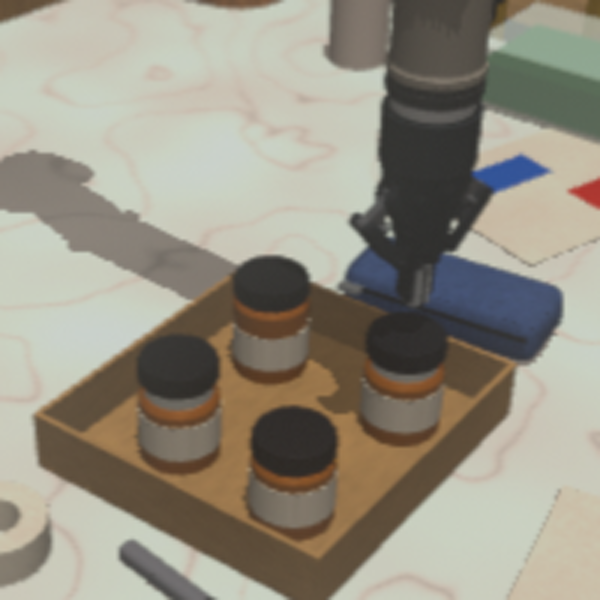

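The shut fingertips, at crop (410,300), hang right above the proud lid beside the pencil case, at (405,340). The other proud lid, at (178,370), still shows its white neck. Now I'll descend.

Call:
send_rows([
  [-1,-1,12,0,-1],
  [-1,-1,20,0,-1],
  [-1,-1,24,0,-1],
  [-1,-1,27,0,-1],
  [-1,-1,30,0,-1],
])

```text
clock: 2.75
ee_pos: [0.6444, 0.1578, 0.1739]
eef_rot: [0.119, 0.993, 0.0, 0.0]
ft_force: [0.6, 0.6, -0.2]
width: 0.006
finger_force: 0.0
```

Call:
send_rows([
  [0,0,2,0,-1],
  [0,0,4,0,-1],
  [0,0,6,0,-1],
  [0,0,8,0,-1],
  [0,0,8,0,-1],
])

```text
clock: 3.38
ee_pos: [0.6443, 0.1577, 0.1658]
eef_rot: [0.119, 0.993, 0.0, 0.0]
ft_force: [-0.1, -0.6, 0.0]
width: 0.002
finger_force: 0.0
```

Call:
send_rows([
  [0,0,1,0,-1],
  [0,0,2,0,-1],
  [0,0,3,0,-1],
  [0,0,4,0,-1],
  [0,0,4,0,-1],
])

```text
clock: 4.0
ee_pos: [0.6443, 0.1578, 0.1618]
eef_rot: [0.119, 0.993, 0.0, 0.0]
ft_force: [-0.2, 0.4, 1.8]
width: 0.002
finger_force: 0.5
```

Light contact at the expected closed height (TCP about 0.162), so I'll press a little further to be sure.

Call:
send_rows([
  [0,0,1,0,-1],
  [0,0,2,0,-1],
  [0,0,3,0,-1],
  [0,0,3,0,-1],
])

```text
clock: 4.5
ee_pos: [0.6446, 0.1577, 0.1617]
eef_rot: [0.119, 0.993, 0.001, 0.0]
ft_force: [-5.3, -0.6, 14.3]
width: -0.002
finger_force: 7.1
```

Call:
send_rows([
  [0,0,-20,0,-1],
  [0,0,-50,0,-1],
  [12,-31,-60,0,-1],
  [31,-79,-60,0,-1],
  [51,-128,-60,0,-1],
])

```text
clock: 5.12
ee_pos: [0.5643, 0.0443, 0.2196]
eef_rot: [0.118, 0.993, 0.0, 0.001]
ft_force: [-1.3, -0.6, -0.5]
width: 0.0
finger_force: 0.0
```

Call:
send_rows([
  [15,-38,0,0,-1],
  [20,-51,0,0,-1],
  [20,-51,10,0,-1],
  [20,-51,20,0,-1],
  [20,-51,20,0,-1],
])

```text
clock: 5.75
ee_pos: [0.5331, 0.0021, 0.1974]
eef_rot: [0.117, 0.993, -0.0, -0.001]
ft_force: [0.5, 0.5, -0.4]
width: -0.003
finger_force: 0.0
```

```bash
python3 st.py .534 .001 .176
```

```text
5.75 [0.5331 0.0021 0.1974] [ 0.51  0.49 -0.42]
tool-frame mm to target [-1.2 -0.8 21.4] z axis [-2.4e-03 -1.0e-04 -1.0e+00]
```

Call:
send_rows([
  [-1,-1,10,0,-1],
  [-1,-1,18,0,-1],
  [-1,-1,21,0,-1],
  [-1,-1,24,0,-1],
  [-1,-1,27,0,-1],
])

```text
clock: 6.38
ee_pos: [0.534, -0.0007, 0.1721]
eef_rot: [0.119, 0.993, 0.0, 0.0]
ft_force: [-2.0, -0.2, 2.1]
width: -0.001
finger_force: 0.9
```

Call:
send_rows([
  [0,0,2,0,-1],
  [0,0,4,0,-1],
  [0,0,6,0,-1],
  [0,0,8,0,-1],
  [0,0,10,0,-1],
])

```text
clock: 7.0
ee_pos: [0.5339, -0.0007, 0.1618]
eef_rot: [0.119, 0.993, 0.0, 0.0]
ft_force: [-0.5, 0.2, 2.1]
width: 0.003
finger_force: 0.9
```

Call:
send_rows([
  [0,0,1,0,-1],
  [0,0,2,0,-1],
  [0,0,3,0,-1],
  [0,0,3,0,-1],
])

```text
clock: 7.5
ee_pos: [0.5343, -0.0008, 0.1615]
eef_rot: [0.119, 0.993, 0.001, 0.0]
ft_force: [-7.0, 0.3, 22.1]
width: -0.002
finger_force: 10.8
```

Home at the same height with 22 N. I'll retreat and check.

Call:
send_rows([
  [0,0,-20,0,-1],
  [0,0,-60,0,-1],
  [0,0,-110,0,-1],
  [0,0,-150,0,-1],
  [0,0,-150,0,-1],
])

```text
clock: 8.12
ee_pos: [0.5358, -0.0007, 0.3121]
eef_rot: [0.119, 0.993, 0.001, 0.004]
ft_force: [-0.0, 0.1, 0.1]
width: -0.002
finger_force: 0.0
```

```bash
python3 - <<'E'
from h import *
from station import *
o=get_obs();print(o['clock'],o['ee_pos'],o['ft_force'])
s=snapshot('scene')
for x in regions_of('scene','lid_1'):
    if x['p']>.4:
        M=x['pixels'];f=lambda p:W*(np.array(desc(proj(s,cyl(p))))-mdesc(M))
        r=least_squares(f,[.57,.08,.09],loss='soft_l1');print(x['p'],np.round(x['bbox'],1),r.x.round(4))
cv2.imwrite('pics/sc3.png',cv2.resize(s['pixels'][130:280,210:410],None,fx=4,fy=4,interpolation=cv2.INTER_CUBIC))
E
```

```text
8.125 [ 0.53577685 -0.00074759  0.31210057] [-0.02835369  0.14318717  0.11396314]
0.9 [332.2 186.5 360.6 208.3] [0.6367 0.1655 0.0833]
0.71 [288.2 164.4 312.5 181.3] [0.5279 0.1181 0.1247]
0.66 [255.  195.3 279.8 214.7] [0.5188 0.0156 0.0747]
0.58 [296.8 212.4 323.3 237.3] [0.6112 0.0571 0.038 ]
```

View pics/sc3.png

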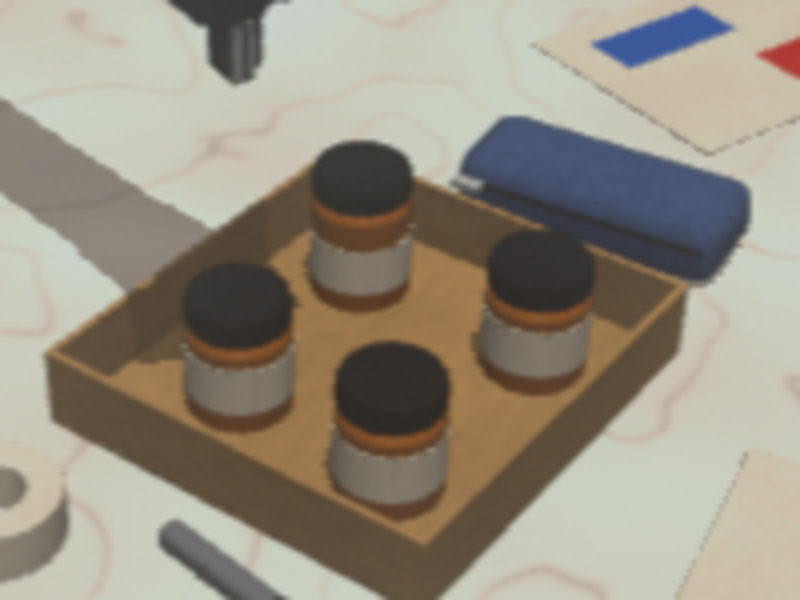

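The lids at crop (238,300) and (540,270) now sit flush with no white neck showing. All four jars are where they stood, and the gripper is clear of everything.

```bash
python3 -c "
from station import *
print(close_job())"
```

```text
the job is handed in; nothing more can be done
None
```

Both proud lids are pressed fully home, the jars still stand where they were, nothing else was moved, and the job was handed in at about 8 s (no verdict came back).

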